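# Heft three fastener tins and hold up the fullest

### The job

Three identical closed tins of fasteners stand on a red, a yellow and a green pad on the workshop bench. Heft them in that order, red, then yellow, then green: lift each straight up a few centimetres, keep it still for a moment to feel its weight, and set it back upright in the middle of its own pad. Then take the heaviest, hold it up upright and still over the pads, about 20 cm above the bench, and finish while holding it there (if it is the green pad's tin, it need not be set back first); tip nothing over and leave everything else where it was.

Things in the scene. Friction and masses are not known exactly. Their poses are not given: they have to be found in the camera images.
- tin_a_mid (a point): one of three tins that look alike: closed upright cylinder, 60 mm diameter, 90 mm high, light grey with dark band, orange line and steel rim; firm, stands a 40 N grip. Point at its centre, half-way up (45 mm above its underside, 49 mm above the bench at the start); z is up. Weighs 0.15 to 0.9 kg; the heaviest is at least 0.1 kg above the others. Which stands on which pad changes every time
- tin_b_mid (a point): one of three tins that look alike: closed upright cylinder, 60 mm diameter, 90 mm high, light grey with dark band, orange line and steel rim; firm, stands a 40 N grip. Point at its centre, half-way up (45 mm above its underside, 49 mm above the bench at the start); z is up. Weighs 0.15 to 0.9 kg; the heaviest is at least 0.1 kg above the others. Which stands on which pad changes every time
- tin_c_mid (a point): one of three tins that look alike: closed upright cylinder, 60 mm diameter, 90 mm high, light grey with dark band, orange line and steel rim; firm, stands a 40 N grip. Point at its centre, half-way up (45 mm above its underside, 49 mm above the bench at the start); z is up. Weighs 0.15 to 0.9 kg; the heaviest is at least 0.1 kg above the others. Which stands on which pad changes every time
- tin_a: the tin whose centre is point tin_a_mid; origin at the centre of its underside
- tin_b: the tin whose centre is point tin_b_mid; origin at the centre of its underside
- tin_c: the tin whose centre is point tin_c_mid; origin at the centre of its underside
- pad_red: red round flat pad fixed to the bench, 92 mm diameter, 4 mm thick, one tin stands centred on it at the start. Origin at the centre of its underside, at bench height. The three pads lie in a loose row across the bench at least 150 mm apart, in any order of colour
- pad_yellow: yellow round flat pad fixed to the bench, 92 mm diameter, 4 mm thick, one tin stands centred on it at the start. Origin at the centre of its underside, at bench height. The three pads lie in a loose row across the bench at least 150 mm apart, in any order of colour
- pad_green: green round flat pad fixed to the bench, 92 mm diameter, 4 mm thick, one tin stands centred on it at the start. Origin at the centre of its underside, at bench height. The three pads lie in a loose row across the bench at least 150 mm apart, in any order of colour
- socket: bystander: steel wrench socket standing on the bench in one gap of the row of tins, 28 mm diameter, 34 mm high; origin under its centre
- nut: bystander: brass hexagon nut lying flat in the other gap of the row, 32 mm across, 16 mm high; origin under its centre
- spray_can: bystander: blue spray can with red cap at the robot's right end of the row, 60 mm diameter, 185 mm high; origin under its centre
- screwdriver: bystander: screwdriver with green handle lying across just beyond the row, 200 mm long, 26 mm thick; origin under its middle
- wrench: bystander: steel wrench lying across just beyond the row, 180 mm long, 8 mm thick; origin under its middle
- grease_jar: bystander: small amber jar with black cap at the robot's left end of the row, 56 mm diameter, 65 mm high; origin under its centre
Not all that is in view belongs to the job. What is shaped like the tin_b but brown or purple is not meant.

How it is judged:
By the outcome, as a careful person would: the job done as asked, in the order asked, and still so for the second after the job is handed in, while the arm keeps its last pose, push and grip.
It also fails if it takes over 72 s, if anything falls off the work surface, if the arm or the gripper's body presses on something with over 40 N, if the wrist force passes 120 N, or if a joint passes its speed limit or range.

### The arm

A 6-joint arm with a two-finger parallel gripper is mounted at the origin on the work surface. World frame = base frame: x ahead of the robot, y to its left, z up, the work surface at z = 0. Lengths are in mm, angles in rad, forces in N, time in s.
With the tool pointing down it reaches from about 350 to 775 mm from the base axis. Payload 7.3 kg.
Tool frame: the origin (TCP) lies midway between the tips of the shut fingers; the grasp point (between the pads) lies manip.grasp_offset behind it (manip.grasp_offset is the distance from the TCP to the grasp point, in mm); x points along the fingers, z is the direction in which the jaws open and shut, and the axes are right-handed (so a half turn about x gives the same grasp; the last joint's range is limited). The gripper opens to 92 mm and grips with 3 to 60 N. Pads are 19 mm wide; open, the fingers measure 130 mm over their backs; the gripper's body (75 mm by 190 mm) begins 47 mm behind the grasp point.
Start: joints at [-1.418, 0.342, 1.524, -0, 1.275, -0.146], TCP at [154.568, -501.75, 226.741] pointing down, gripper open.
Joint ranges: [-2.53, 2.53], [-0.77, 2.02], [0.04, 2.7], [-1, 4.14], [0.28, 2.66], [-3.11, 3.11]. Speed limits (rad/s): [2.57, 2.57, 3.14, 3.14, 3.14, 3.14].

### API

Orientations are given as a unit quaternion [x, y, z, w].
In Python, from bench import manip gives the robot as it stands. The module is installed in compiled form; this text tells all that it offers.
- The arm moves only by the tool step_arm, never from a script. Its argument "steps" is a list of rows, each a list of 7 numbers: the opening in per cent of the stroke, from 0 (shut) to 100 (fully open), then the shift along the tool's x, y, z in mm, then the turn, a rotation vector about the tool's x, y, z in rad. In form: [[fingers, x, y, z, wx, wy, wz], ...]. A call has 1 to 12 rows; each row shifts and turns the commanded pose from where the row before left it, along the tool's axes as they then stand; what a row does not reach is not made up. A row lasts 1/12 s, in which the tool goes at most 41.7 mm and 7.16 degrees, less where a joint would pass 70% of its speed; a pose out of reach is approached as far as the arm can. A call is refused whole if a number of a shift passes 41.7 or a number of a turn 0.125, either way. A call with a gripper value outside its range is refused whole. The fingers move at their own pace and stop on an object; "grip_force" is the grip in N (left out, the last holds). Time passes only in rows, so rows that do not move let the fingers close. It gives the time, the measured TCP pose, the force and the opening at its end, in the units of the state.
- manip.sense(): the state, without advancing time (a new reading comes with each control period).
- manip.get_image(name): name is "scene" or "top" or "wrist"; returns the picture (480x640x3 uint8, red, green, blue); there is no depth.
- manip.camera_model(name): a dict with "fx", "fy", "cx", "cy" (pixels), "k1" (the pictures are not rectified: a ray, as slopes to the right and down, at radius r is drawn at 1 + k1 r^2 times it, then the intrinsics apply), "eye" and "attitude" of the camera in the world. Camera axes: x right, y down, z forward; pixel columns grow to the right and rows downward; lengths in mm; the calibration is good to about 2 mm. A picture is of the moment at which its call begins: read the wrist's pose just before it. camera_model takes no time and is no camera call; for the wrist camera it gives the pose at the moment of the call.
- manip.job_done(): hands the job in, once; it reports no verdict.
Trained networks look in the newest picture that a camera, given by its name, has taken for a name from the list of things; names that differ only in an ending like _2 or _b are one class to them, and where a whole thing is asked for, a point or a joint stands for the part that bears it (a point fixed in the world has none). Each returns a list of dicts, best first, with "confidence" (0 to 1); they miss things now and then, are a little off and sometimes report something else, mostly with a low value. They report only what shows in the picture. A call takes as long as a camera call. They do not tell look-alikes from the thing itself.
- manip.regions_of(camera, target): "pixels" (480x640 bool, what is visible of it) and "point" ([column, row] in pixels, amid what is visible of it).
The state is a dict: "t": time; "joints": joint angles; "qd": joint speeds; "joint_efforts": joint torques, N m; "tool_pos": TCP position; "eef_rot": TCP orientation; "contact_force": force on the tool from outside, world axes, zero at the start; "torque": the same for the moment, N m; "width": opening from 0.0 (shut) to 1.0 (fully open).
Only numpy, scipy, OpenCV 4.12 (cv2) and the standard library are available. Lean on these libraries where they do the work, as an engineer would, in place of code of your own. Each camera call takes 0.05 s, during which the arm holds its last target.

## Working session

There is one attempt and no reset: what is moved stays moved. The work goes in short steps, Python scripts to look and compute and a tool call to move; the robot and the scene stay as the last step left them, time stands still between calls to the robot, and variables do not carry over. Pictures are saved under pics/ and viewed, and the job is handed in when it is done.

Besides the shell and the picture viewer there is one more tool, called after "Call:" as name(argument=value, ...), one argument or row to a line, values as JSON. step_arm: Moves the arm, as the interface text tells. Its arguments: {"type":"object","properties":{"steps":{"type":"array","items":{"type":"array","items":{"type":"number"}}},"grip_force":{"type":"number"}},"required":["steps"]}

```bash
mkdir -p pics; ls
python3 - <<'E'
from bench import manip
import cv2, numpy as np
s=manip.sense()
for k,v in s.items(): print(k,np.round(v,3))
print(manip.grasp_offset)
for n in ("scene","top","wrist"):
    c=manip.camera_model(n); print(n,{k:np.round(v,4).tolist() for k,v in c.items()})
for n in ("scene","top"):
    im=manip.get_image(n); cv2.imwrite(f"pics/{n}0.png",im[:,:,::-1])
E
```

```text
pics
t 0.0
joints [-1.418  0.343  1.525  0.     1.275 -0.146]
qd [ 0.    -0.001  0.    -0.     0.001 -0.002]
joint_efforts [ 1.0000e-03 -4.3124e+01 -2.4422e+01  7.2000e-02  5.6000e-02 -0.0000e+00]
tool_pos [ 154.488 -501.343  226.054]
eef_rot [ 0.42   0.569 -0.42   0.568]
contact_force [0.256 0.365 0.329]
torque [-0.01   0.037  0.02 ]
width 1.003
18.8
scene {'fx': 449.4593, 'fy': 449.4593, 'cx': 313.9517, 'cy': 237.0628, 'k1': -0.003, 'eye': [1115.0962, -515.472, 584.3472], 'attitude': [0.8026, 0.3705, -0.1925, -0.4261]}
top {'fx': 623.4829, 'fy': 623.4829, 'cx': 308.9196, 'cy': 235.632, 'k1': -0.043, 'eye': [293.5906, -27.6247, 1306.1653], 'attitude': [-0.6984, 0.7102, -0.0559, 0.068]}
wrist {'fx': 422.2764, 'fy': 422.2764, 'cx': 323.4724, 'cy': 245.9122, 'k1': -0.0111, 'eye': [234.9121, -476.6827, 383.3641], 'attitude': [0.7948, -0.5865, -0.0934, 0.1252]}
```

View pics/scene0.png

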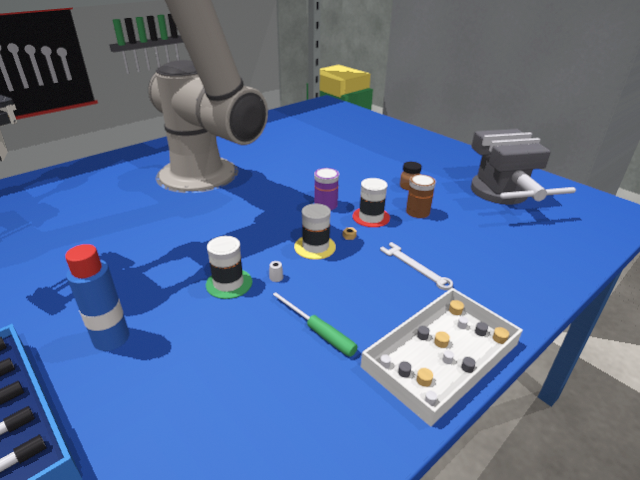

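View pics/top0.png

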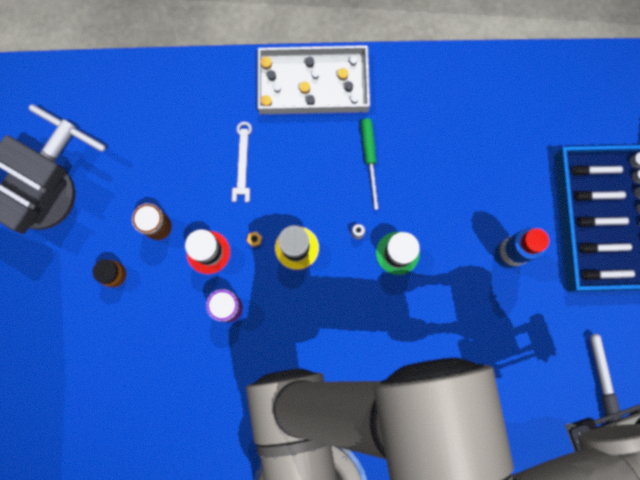

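Scene: green tin at (226,265), yellow (316,230), red (373,202). The purple look-alike stands at (326,190) and the brown one at (420,197). In the top view the same tins are at (402,250), (297,243) and (207,248). Purple is at (222,305), close to the red pad.

```bash
cat > h.py <<'E'
import numpy as np, cv2
from scipy.spatial.transform import Rotation as R
from bench import manip
def ray(c,uv):
    d=np.array([(uv[0]-c['cx'])/c['fx'],(uv[1]-c['cy'])/c['fy']]); x=d.copy()
    for _ in range(20): x=d/(1+c['k1']*(x@x))
    v=R.from_quat(c['attitude']).apply([x[0],x[1],1]); return np.array(c['eye'],float),v/np.linalg.norm(v)
def proj(c,P):
    p=R.from_quat(c['attitude']).inv().apply(np.atleast_2d(P)-np.array(c['eye'])); s=p[:,:2]/p[:,2:]
    s=s*(1+c['k1']*(s**2).sum(1,keepdims=True)); return s*c['fx']+[c['cx'],c['cy']]
def atz(c,uv,z):
    e,d=ray(c,uv); return e+d*(z-e[2])/d[2]
def tri(l):
    A=np.zeros((3,3));b=np.zeros(3);rs=[ray(c,u) for c,u in l]
    for e,d in rs:
        M=np.eye(3)-np.outer(d,d);A+=M;b+=M@e
    X=np.linalg.solve(A,b); return X,[float(np.linalg.norm((np.eye(3)-np.outer(d,d))@(X-e))) for e,d in rs]
E
python3 - <<'E'
from h import *
ms={}
for n in ("scene","top"):
    manip.get_image(n); c=manip.camera_model(n)
    for t in ("tin_a","pad_red","pad_yellow","pad_green","nut","socket","spray_can"):
        for r in manip.regions_of(n,t):
            ys,xs=np.nonzero(r["pixels"]); 
            print(n,t,round(r["confidence"],2),np.round(r["point"],1),"bbox",xs.min(),ys.min(),xs.max(),ys.max(),len(xs), np.round(atz(c,r["point"],0 if t[0]!='t' else 49),0))
print(manip.sense()['t'])
E
```

```text
scene tin_a 0.96 [328.2 187.2] bbox 314 169 338 210 872 [374. 173.  49.]
scene tin_a 0.71 [225.5 260.4] bbox 207 236 242 292 1696 [ 471. -186.   49.]
scene tin_a 0.66 [313.4 228.5] bbox 302 204 329 253 1270 [495.  20.  49.]
scene tin_a 0.61 [367.2 198.7] bbox 359 179 386 222 1081 [479. 206.  49.]
scene tin_a 0.57 [423.7 196.3] bbox 406 175 434 218 1049 [560. 321.  49.]
scene pad_red 0.81 [368.5 223.4] bbox 352 210 388 227 267 [507. 186.   0.]
scene pad_red 0.67 [311.9 251.3] bbox 293 239 334 259 406 [506.   7.   0.]
scene pad_yellow 0.74 [313.6 252.9] bbox 293 239 335 258 374 [513.   6.   0.]
scene pad_green 0.71 [229.9 289.3] bbox 205 270 251 299 565 [ 499. -199.    0.]
scene pad_green 0.22 [347.5 235.1] bbox 342 228 355 239 123 [511. 111.   0.]
scene pad_green 0.21 [407.1 171.1] bbox 400 162 420 188 353 [381. 483.   0.]
scene nut 0.72 [274.2 271.7] bbox 268 262 282 282 255 [ 510. -100.    0.]
scene nut 0.6 [225.3 261.1] bbox 207 237 242 291 1631 [ 414. -158.    0.]
scene nut 0.5 [349.5 234.6] bbox 343 229 354 239 108 [512. 117.   0.]
scene socket 0.59 [272.  272.2] bbox 269 262 282
[... 443 characters left out ...]
 264 934 [494. 203.  49.]
top pad_red 0.7 [220.3 262.1] bbox 188 231 230 274 663 [472. 182.   0.]
top pad_red 0.65 [202.4 249.4] bbox 186 230 221 264 949 [500. 220.   0.]
top pad_yellow 0.62 [308.2 257.5] bbox 275 230 317 267 523 [478.  -5.   0.]
top pad_yellow 0.32 [242.2 163.8] bbox 230 122 251 201 728 [687. 136.   0.]
top pad_green 0.7 [386.8 256.4] bbox 376 232 418 274 537 [ 478. -171.    0.]
top nut 0.71 [253.7 240.9] bbox 247 232 261 246 168 [516. 111.   0.]
top socket 0.73 [354.5 229.1] bbox 350 224 363 238 171 [ 538. -104.    0.]
top spray_can 0.7 [519.8 249.9] bbox 494 228 548 268 1538 [ 487. -453.    0.]
top spray_can 0.44 [254.6 240.5] bbox 247 232 260 245 146 [517. 109.   0.]
0.9
```

```bash
cat > fit.py <<'E'
from h import *
from scipy.optimize import least_squares
th=np.linspace(0,2*np.pi,90)
def cyl(x,y,z0,r,h): return np.array([[x+r*np.cos(a),y+r*np.sin(a),z] for z in (z0,z0+h) for a in th])
def box(p): return np.r_[p.min(0),p.max(0)]
def fitb(obs,r,h,x0):  # obs list (cam,bbox)
    f=lambda q: np.concatenate([box(proj(c,cyl(*q,r,h)))-b for c,b in obs])
    return least_squares(f,x0,loss='soft_l1')
E
python3 - <<'E'
from fit import *
cs={n:manip.camera_model(n) for n in ("scene","top")}
ims={n:manip.get_image(n) for n in cs}
regs={n:manip.regions_of(n,"tin_a") for n in cs}
guess={"red":(490,203),"yellow":(497,20),"green":(475,-192)}
hue={"red":(0,8),"yellow":(22,34),"green":(50,85)}
for k,g in guess.items():
    obs=[]; pobs=[]
    for n,c in cs.items():
        p=proj(c,[*g,49])[0]
        r=min(regs[n],key=lambda r:np.linalg.norm(np.array(r["point"])-p))
        ys,xs=np.nonzero(r["pixels"]); obs.append((c,np.array([xs.min()-.5,ys.min()-.5,xs.max()+.5,ys.max()+.5])))
        # pad colour
        hsv=cv2.cvtColor(ims[n],cv2.COLOR_RGB2HSV); lo,hi=hue[k]
        m=((hsv[...,0]>=lo)&(hsv[...,0]<=hi)|((k=="red")&(hsv[...,0]>172)))&(hsv[...,1]>130)&(hsv[...,2]>90)
        w=np.zeros_like(m);q=proj(c,[*g,0])[0].astype(int); w[q[1]-32:q[1]+32,q[0]-32:q[0]+32]=1; m&=w
        nl,lab,st,_=cv2.connectedComponentsWithStats(m.astype(np.uint8)); i=1+np.argmax(st[1:,4]); ys,xs=np.nonzero(lab==i)
        pobs.append((c,np.array([xs.min()-.5,ys.min()-.5,xs.max()+.5,ys.max()+.5])))
        
    s=fitb(obs,30,90,[*g,4]); print(k,"tin",np.round(s.x,1),"res",np.round(s.fun,1))
    s=fitb(pobs,46,4,[*g,0]); print(k,"pad",np.round(s.x,1),"res",np.round(s.fun,1), [o[1].tolist() for o in pobs])
E
```

```text
red tin [495.4 206.3   7.2] res [ 0.3 -0.  -0.5  0.1 -1.3 -0.5  1.   0.4]
red pad [493.7 208.3  -0.6] res [-0.3 -1.2  0.3  1.9 -1.3 -0.9  1.1  1.2] [[352.5, 208.5, 389.5, 226.5], [187.5, 231.5, 228.5, 272.5]]
yellow tin [499.   22.9   4.9] res [ 1.1  0.   0.4 -0.2  0.4  0.3  0.6  0.4]
yellow pad [499.6  20.7  -6.9] res [-22.3  -1.4   0.9   5.1  -0.9  -1.7   0.3   1.3] [[316.5, 238.5, 334.5, 257.5], [275.5, 228.5, 317.5, 268.5]]
green tin [ 481.7 -193.8    6.4] res [ 0.7  0.   0.1 -0.1  0.3  0.7  0.5 -0.4]
green pad [ 486.4 -193.3   -7.4] res [-20.6  -1.7   1.1   5.   -1.2  -1.4   0.4   1.7] [[226.5, 273.5, 251.5, 298.5], [376.5, 232.5, 418.5, 272.5]]
```

```bash
cat > st.py <<'E'
from h import *
import sys
def st(tgt=None):
    s=manip.sense(); M=R.from_quat(s['eef_rot']).as_matrix()
    print('t',round(s['t'],2),'pos',np.round(s['tool_pos'],1),'F',np.round(s['contact_force'],2),'w',round(s['width'],3),'j',np.round(s['joints'],2))
    print('axes x',np.round(M[:,0],3),'y',np.round(M[:,1],3),'z',np.round(M[:,2],3))
    if tgt is not None: print('tool shift',np.round(M.T@(np.array(tgt)-s['tool_pos']),1))
    # rotvec to tool x down, tool z along nearest of world +-x
    for nm,zv in (('z=+x',[1,0,0]),('z=-x',[-1,0,0]),('z=+y',[0,1,0]),('z=-y',[0,-1,0])):
        x=np.array([0,0,-1.]);z=np.array(zv,float);T=np.c_[x,np.cross(z,x),z]
        print(nm,np.round(R.from_matrix(M.T@T).as_rotvec(),3))
if __name__=="__main__": st([float(a) for a in sys.argv[1:]] or None)
E
python3 st.py 495 207 226
python3 - <<'E'
from fit import *
for n in ("scene","top"):
    c=manip.camera_model(n)
    for nm,P in dict(purple=(378,170,45),brown=(560,317,45),nut=(514,112,8),socket=(515,-100,17)).items(): print(n,nm,np.round(proj(c,P)[0]))
c=manip.camera_model("top"); print(atz(c,(537,240),185),atz(c,(151,219),90),atz(c,(222,304),90),atz(c,(108,272),65),atz(c,(359,231),34))
E
```

```text
t 1.1 pos [ 154.6 -501.7  226.7] F [ 0.92 -0.78 -0.83] w 1.001 j [-1.42  0.34  1.52 -0.    1.28 -0.15]
axes x [-0. -0. -1.] y [ 0.956  0.294 -0.   ] z [ 0.294 -0.956  0.   ]
tool shift [   0.7  534.  -577.1]
z=+x [-1.272  0.     0.   ]
z=-x [ 1.87  0.   -0.  ]
z=+y [-2.843 -0.     0.   ]
z=-y [0.299 0.    0.   ]
scene purple [328. 189.]
scene brown [423. 198.]
scene nut [349. 233.]
scene socket [275. 266.]
top purple [222. 305.]
top brown [153. 218.]
top nut [253. 241.]
top socket [353. 238.]
[ 476.86092409 -425.35459168  185.        ] [549.13876087 307.95316564  90.        ] [377.09442791 163.3155391   90.        ] [446.63906947 399.62842835  65.        ] [ 527.22160235 -111.38736839   34.        ]
```

Call:
step_arm(
  steps=[
    [100,0,0,0,-0.106,0,0],
    [100,0,0,0,-0.106,0,0],
    [100,0,0,0,-0.106,0,0],
    [100,0,0,0,-0.106,0,0],
    [100,0,0,0,-0.106,0,0],
    [100,0,0,0,-0.106,0,0],
    [100,0,0,0,-0.106,0,0],
    [100,0,0,0,-0.106,0,0],
    [100,0,0,0,-0.106,0,0],
    [100,0,0,0,-0.106,0,0],
    [100,0,0,0,-0.106,0,0],
    [100,0,0,0,-0.106,0,0],
  ],
  grip_force=35,
)

```text
t: 2.1
tool_pos: [154.6, -501.7, 226.7]
eef_rot: [-0.002, 0.707, 0.002, 0.707]
contact_force: [0.0, 0.3, 0.1]
width: 0.999
```

```bash
python3 st.py 495 150 226
```

```text
t 2.1 pos [ 154.6 -501.7  226.7] F [0.   0.25 0.08] w 0.999 j [-1.42  0.34  1.52  0.    1.28 -1.42]
axes x [ 0. -0. -1.] y [-0.005  1.    -0.   ] z [1.    0.005 0.   ]
tool shift [  0.7 650.  343.8]
z=+x [0.005 0.    0.   ]
z=-x [-3.136 -0.     0.   ]
z=+y [-1.566 -0.     0.   ]
z=-y [1.576 0.    0.   ]
```

Call:
step_arm(
  steps=[
    [100,0,15,11,0,0,0],
    [100,0,26,20,0,0,0],
    [100,0,26,20,0,0,0],
    [100,0,26,20,0,0,0],
    [100,0,26,20,0,0,0],
    [100,0,26,20,0,0,0],
    [100,0,26,20,0,0,0],
    [100,0,26,20,0,0,0],
    [100,0,26,20,0,0,0],
    [100,0,26,20,0,0,0],
    [100,0,26,20,0,0,0],
  ],
)

```text
t: 3.02
tool_pos: [366.3, -225.4, 226.9]
eef_rot: [-0.0, 0.707, -0.0, 0.707]
contact_force: [0.5, -0.7, -0.5]
width: 1.003
```

Call:
step_arm(
  steps=[
    [100,0,32,12,0,0,0],
    [100,0,32,12,0,0,0],
    [100,0,32,12,0,0,0],
    [100,0,32,12,0,0,0],
    [100,0,32,12,0,0,0],
    [100,0,32,12,0,0,0],
    [100,0,32,12,0,0,0],
    [100,0,32,12,0,0,0],
    [100,0,32,12,0,0,0],
    [100,0,32,12,0,0,0],
    [100,0,32,8,0,0,0],
    [100,0,15,0,0,0,0],
  ],
)

```text
t: 4.02
tool_pos: [494.5, 143.6, 226.5]
eef_rot: [-0.0, 0.707, 0.001, 0.707]
contact_force: [-0.1, -0.5, 0.6]
width: 1.001
```

```bash
python3 st.py 495 207 226
python3 - <<'E'
from fit import *
im=manip.get_image("wrist"); cv2.imwrite("pics/w1.png",im[:,:,::-1]); c=manip.camera_model("wrist")
print(np.round(c['eye']),[ (n,np.round(proj(c,P)[0]).tolist()) for n,P in dict(redtop=(495,207,94),redpad=(495,207,4),yel=(499,22,94)).items()])
for r in manip.regions_of("wrist","tin_a"):
    ys,xs=np.nonzero(r["pixels"]);print(round(r["confidence"],2),np.round(r["point"]),xs.min(),ys.min(),xs.max(),ys.max())
print(manip.sense()['t'])
E
```

```text
t 4.02 pos [494.5 143.6 226.5] F [-0.08 -0.52  0.59] w 1.001 j [0.13 0.32 1.55 0.   1.27 0.13]
axes x [ 0.001  0.001 -1.   ] y [-0.002  1.     0.001] z [1.    0.002 0.001]
tool shift [ 0.6 63.4  0.6]
z=+x [ 0.002  0.001 -0.001]
z=-x [-3.14e+00  2.00e-03  1.00e-03]
z=+y [-1.569e+00  1.000e-03 -0.000e+00]
z=-y [ 1.573e+00 -0.000e+00 -1.000e-03]
[494. 229. 384.] [('redtop', [326.0, 144.0]), ('redpad', [325.0, 136.0]), ('yel', [329.0, 380.0])]
0.89 [395.  12.] 358 0 440 31
0.81 [324. 138.] 276 92 367 184
0.76 [164. 194.] 113 149 224 242
0.74 [328. 336.] 293 297 364 407
4.1167
```

View pics/w1.png

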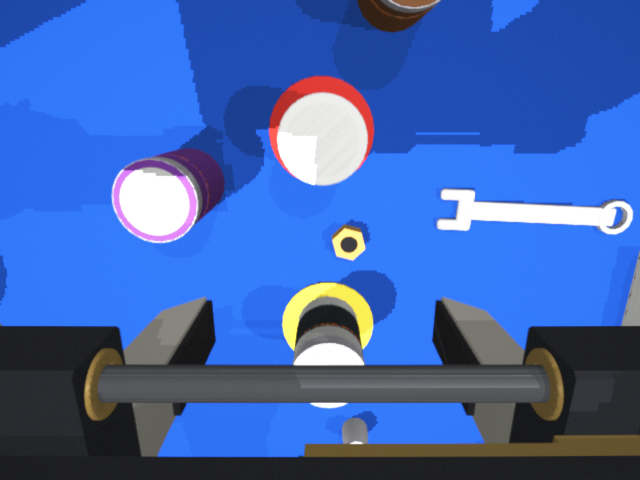

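The wrist view shows the red tin's lid centred at (321,138) and its pad at (321,127). That puts the tin near (492,211–213) in the world, against (495,207) from the fixed cameras. I'll use (493.5,210).

Call:
step_arm(
  steps=[
    [100,0,20,-1,0,0,0],
    [100,0,30,0,0,0,0],
    [100,0,16.5,0,0,0,0],
    [100,15,0,0,0,0,0],
    [100,25,0,0,0,0,0],
    [100,25,0,0,0,0,0],
    [100,25,0,0,0,0,0],
    [100,10,0,0,0,0,0],
    [100,0,0,0,0,0,0],
  ],
)

```text
t: 4.87
tool_pos: [491.2, 205.4, 124.6]
eef_rot: [-0.0, 0.709, -0.001, 0.705]
contact_force: [-1.3, -0.4, -0.7]
width: 0.999
```

```bash
python3 st.py 493.5 210 36
python3 - <<'E'
from fit import *
for n in("wrist","scene"): im=manip.get_image(n); cv2.imwrite(f"pics/{n}2.png",im[:,:,::-1])
E
```

```text
t 4.87 pos [491.2 205.4 124.6] F [-1.26 -0.42 -0.72] w 0.999 j [ 0.25  0.46  1.64 -0.    1.04  0.25]
axes x [-0.005 -0.002 -1.   ] y [ 0.001  1.    -0.002] z [ 1.    -0.001 -0.005]
tool shift [88.5  4.7  2.7]
z=+x [-0.001 -0.005  0.002]
z=-x [3.141e+00 3.000e-03 8.000e-03]
z=+y [-1.572 -0.005 -0.003]
z=-y [ 1.57  -0.003  0.005]
```

View pics/wrist2.png

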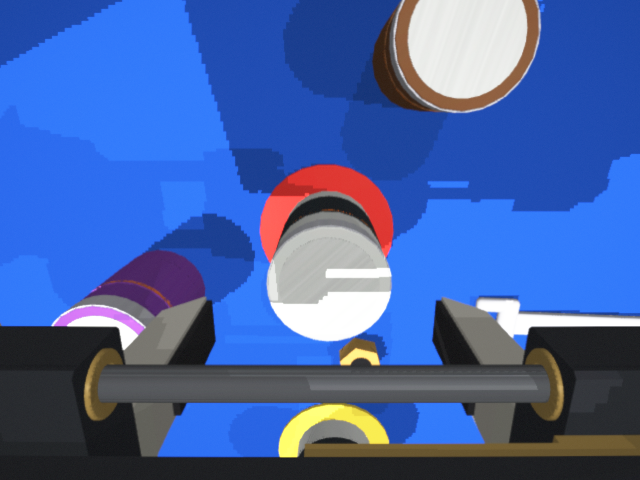

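View pics/scene2.png

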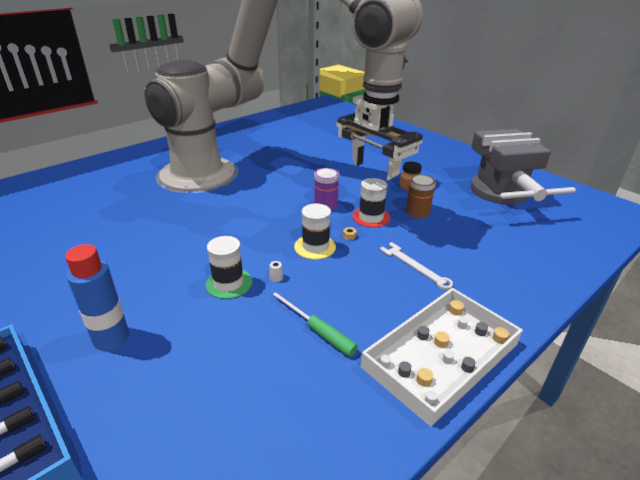

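Run:
```python
from fit import *
s=manip.sense(); print(s['t'],np.round(s['tool_pos'],1))
im=manip.get_image("wrist"); c=manip.camera_model("wrist")
hsv=cv2.cvtColor(im,cv2.COLOR_RGB2HSV)
m=((hsv[...,0]<8)|(hsv[...,0]>172))&(hsv[...,1]>130)&(hsv[...,2]>90); m[:150]=0;m[300:]=0;m[:,:240]=0;m[:,420:]=0
ys,xs=np.nonzero(m); print("pad",xs.min(),xs.max(),ys.min())
f=lambda q:(lambda p:[p[:,0].min()-xs.min()+.5,p[:,0].max()-xs.max()-.5,p[:,1].min()-ys.min()+.5])(proj(c,cyl(*q,0,46,4)))
r=least_squares(f,[493,210]);print("pad",r.x,r.fun)
for q in manip.regions_of("wrist","tin_a"):
    y2,x2=np.nonzero(q["pixels"]);print(round(q["confidence"],2),np.round(q["point"]),x2.min(),y2.min(),x2.max(),y2.max())
    if abs(q["point"][0]-329)<40 and q["point"][1]<340:
        b=[x2.min()-.5,x2.max()+.5,y2.max()+.5]
        f=lambda q:(lambda p:[p[:,0].min()-b[0],p[:,0].max()-b[1],p[:,1].max()-b[2]])(proj(c,cyl(*q,30,90)))
        r=least_squares(f,[493,210,4]);print("tin",r.x,r.fun)
        f=lambda q:(lambda p:[p[:,0].min()-b[0],p[:,0].max()-b[1],p[:,1].max()-b[2]])(proj(c,cyl(*q,4,30,90)))
        r=least_squares(f,[493,210]);print("tin z0=4",r.x,r.fun)
```

```text
4.9667 [493.2 206.3 127.5]
pad 257 387 166
pad [492.88491781 208.76342348] [-0.84542465  0.84496462  0.07818443]
0.98 [446.  54.] 368 0 531 115
0.77 [322. 269.] 263 191 385 338
tin [493.9689967  209.36691697   5.14282752] [1.13686838e-13 0.00000000e+00 5.68434189e-14]
tin z0=4 [493.97292084 208.72231055] [ 0.3821983  -0.38206934 -0.0406434 ]
0.68 [329. 435.] 294 419 365 456
0.63 [135. 294.] 51 249 202 348
```

All views now agree on the red tin at (493.5,209), with its underside at 4–5 mm. Descending to a TCP height of 36 mm, then gripping.

Call:
step_arm(
  steps=[
    [100,10,2.5,0,0,0,0],
    [100,18,0,0,0,0,0],
    [100,18,0,0,0,0,0],
    [100,18,0,0,0,0,0],
    [100,15,0,0,0,0,0],
    [100,8,0,0,0,0,0],
    [100,4,0,0,0,0,0],
    [100,0,0,0,0,0,0],
    [100,0,0,0,0,0,0],
  ],
)

```text
t: 5.82
tool_pos: [493.1, 209.4, 36.3]
eef_rot: [0.0, 0.707, 0.0, 0.708]
contact_force: [-0.0, 0.4, 0.1]
width: 1.003
```

Call:
step_arm(
  steps=[
    [60,0,0,0,0,0,0],
    [60,0,0,0,0,0,0],
    [50,0,0,0,0,0,0],
    [50,0,0,0,0,0,0],
    [50,0,0,0,0,0,0],
    [50,0,0,0,0,0,0],
    [50,0,0,0,0,0,0],
    [50,0,0,0,0,0,0],
  ],
  grip_force=35,
)

```text
t: 6.48
tool_pos: [493.3, 209.3, 36.0]
eef_rot: [0.0, 0.707, 0.0, 0.708]
contact_force: [1.7, 0.0, 1.6]
width: 0.651
```

```bash
python3 st.py 493.5 209 36
```

```text
t 6.48 pos [493.3 209.3  36. ] F [1.71 0.01 1.6 ] w 0.651 j [ 0.26  0.59  1.72 -0.    0.83  0.26]
axes x [ 0.001  0.    -1.   ] y [0. 1. 0.] z [ 1.    -0.     0.001]
tool shift [ 0.  -0.3  0.2]
z=+x [-0.     0.001 -0.   ]
z=-x [ 3.142e+00 -0.000e+00 -2.000e-03]
z=+y [-1.571e+00  1.000e-03  1.000e-03]
z=-y [ 1.571e+00  1.000e-03 -1.000e-03]
```

Call:
step_arm(
  steps=[
    [40,0,0,0,0,0,0],
    [40,-4,0,0,0,0,0],
    [40,-8,0,0,0,0,0],
    [40,-10,0,0,0,0,0],
    [40,-10,0,0,0,0,0],
    [40,-10,0,0,0,0,0],
    [40,-8,0,0,0,0,0],
    [40,-6,0,0,0,0,0],
    [40,-4,0,0,0,0,0],
    [40,0,0,0,0,0,0],
    [40,0,0,0,0,0,0],
    [40,0,0,0,0,0,0],
  ],
)

```text
t: 7.48
tool_pos: [492.2, 209.1, 95.2]
eef_rot: [-0.0, 0.707, -0.0, 0.707]
contact_force: [0.1, 0.2, -7.4]
width: 0.648
```

Call:
step_arm(
  steps=[
    [40,0,0,0,0,0,0],
    [40,0,0,0,0,0,0],
    [40,0,0,0,0,0,0],
    [40,0,0,0,0,0,0],
    [40,0,0,0,0,0,0],
    [40,0,0,0,0,0,0],
  ],
)

```text
t: 7.98
tool_pos: [492.6, 209.2, 95.6]
eef_rot: [-0.0, 0.707, -0.0, 0.707]
contact_force: [-0.5, -1.1, -6.7]
width: 0.65
```

```bash
cat > hold.py <<'E'
from h import *
import sys
F=[];E=[]
for i in range(8):
    s=manip.sense();F.append(s['contact_force']);E.append(s['joint_efforts'])
    im=manip.get_image("scene")
cv2.imwrite(f"pics/hold_{sys.argv[1]}.png",im[:,:,::-1])
print(s['t'],'F mean',np.mean(F,0).round(2),'std',np.std(F,0).round(2),'eff',np.mean(E,0).round(2),'pos',np.round(s['tool_pos'],1),'j',np.round(s['joints'],3),'w',round(s['width'],3))
E
python3 hold.py red
```

```text
8.3333 F mean [-0.21 -0.27 -7.14] std [0.25 0.37 0.41] eff [-0.000e+00 -5.053e+01 -2.209e+01  6.000e-02  2.000e-02 -0.000e+00] pos [492.6 209.2  95.7] j [ 0.258  0.501  1.672 -0.     0.969  0.259] w 0.65
```

View pics/hold_red.png

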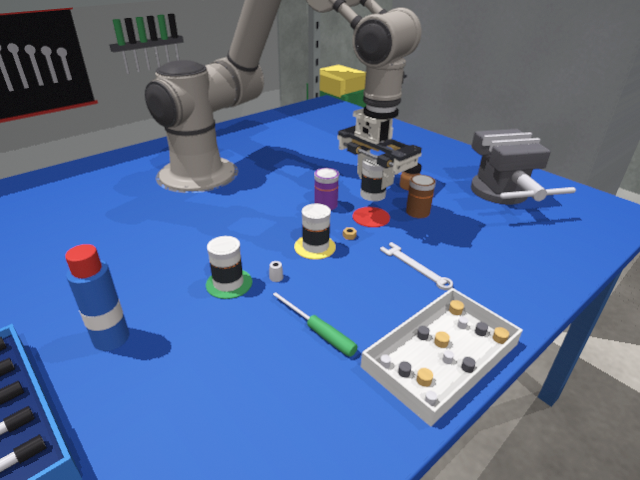

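The red tin is up at pixel (373,182) and weighs about 7.1 N. The bare pad at (371,217) lets me check its centre.

```bash
cat > pad.py <<'E'
from fit import *
import sys
hue={"red":(0,8),"yellow":(22,34),"green":(50,85)}
k=sys.argv[1]; g=(float(sys.argv[2]),float(sys.argv[3]))
for n in sys.argv[4:]:
    im=manip.get_image(n); c=manip.camera_model(n)
    hsv=cv2.cvtColor(im,cv2.COLOR_RGB2HSV); lo,hi=hue[k]
    m=((hsv[...,0]>=lo)&(hsv[...,0]<=hi)|((k=="red")&(hsv[...,0]>172)))&(hsv[...,1]>110)&(hsv[...,2]>70)
    pb=box(proj(c,cyl(*g,0,46,4))); w=np.zeros_like(m); w[int(pb[1])-8:int(pb[3])+9,int(pb[0])-8:int(pb[2])+9]=1; m&=w
    ys,xs=np.nonzero(m); b=np.array([xs.min()-.5,ys.min()-.5,xs.max()+.5,ys.max()+.5])
    r=least_squares(lambda q:box(proj(c,cyl(*q,0,46,4)))-b,g,loss='soft_l1'); print(n,"pad",r.x.round(1),r.fun.round(1),b)
E
python3 pad.py red 493.5 209 scene
```

```text
scene pad [489.7 212.5] [-0.2 -0.5  0.2  0.4] [352.5 206.5 389.5 226.5]
```

Call:
step_arm(
  steps=[
    [40,5,0,0,0,0,0],
    [40,10,0,0,0,0,0],
    [40,12,0,0,0,0,0],
    [40,12,0,0,0,0,0],
    [40,9,0,0,0,0,0],
    [40,5,0,0,0,0,0],
    [40,3,0,0,0,0,0],
    [40,2,0,0.5,0,0,0],
    [40,1.5,0,0,0,0,0],
    [40,0,0,0,0,0,0],
    [40,0,0,0,0,0,0],
  ],
)

```text
t: 9.35
tool_pos: [493.3, 209.3, 36.5]
eef_rot: [0.0, 0.707, 0.0, 0.707]
contact_force: [-0.1, -0.4, -6.5]
width: 0.642
```

Call:
step_arm(
  steps=[
    [40,0.4,0,0,0,0,0],
    [40,0.3,0,0,0,0,0],
    [40,0,0,0,0,0,0],
  ],
)

```text
t: 9.6
tool_pos: [493.4, 209.3, 36.0]
eef_rot: [0.0, 0.707, 0.0, 0.707]
contact_force: [-0.7, -0.3, -2.4]
width: 0.648
```

Call:
step_arm(
  steps=[
    [40,0.3,0,0,0,0,0],
    [40,0,0,0,0,0,0],
    [68,0,0,0,0,0,0],
    [75,0,0,0,0,0,0],
    [100,0,0,0,0,0,0],
    [100,0,0,0,0,0,0],
    [100,0,0,0,0,0,0],
    [100,0,0,0,0,0,0],
  ],
)

```text
t: 10.27
tool_pos: [493.2, 209.3, 35.2]
eef_rot: [-0.0, 0.707, -0.0, 0.707]
contact_force: [0.5, -0.2, -0.2]
width: 0.974
```

Call:
step_arm(
  steps=[
    [100,-8,0,0,0,0,0],
    [100,-15,0,0,0,0,0],
    [100,-20,0,0,0,0,0],
    [100,-22,0,0,0,0,0],
    [100,-20,0,0,0,0,0],
    [100,-10,0,0,0,0,0],
    [100,-5,-20,0,0,0,0],
    [100,0,-20,0,0,0,0],
    [100,0,-10,0,0,0,0],
    [100,0,0,0,0,0,0],
    [100,0,0,0,0,0,0],
  ],
)

```text
t: 11.18
tool_pos: [493.0, 159.1, 135.0]
eef_rot: [0.001, 0.707, -0.0, 0.707]
contact_force: [-0.0, -0.8, -0.2]
width: 0.998
```

```bash
python3 st.py 499 22 136
cat > tin.py <<'E'
from fit import *
import sys
g=(float(sys.argv[1]),float(sys.argv[2]))
for n in sys.argv[4:]:
    im=manip.get_image(n); c=manip.camera_model(n); cv2.imwrite(f"pics/{n}_{sys.argv[3]}.png",im[:,:,::-1])
    p=proj(c,[*g,70])[0]; rs=manip.regions_of(n,"tin_a")
    if not rs: print(n,"none"); continue
    r=min(rs,key=lambda r:np.linalg.norm(np.array(r["point"])-p))
    y,x=np.nonzero(r["pixels"]); b=np.array([x.min()-.5,y.min()-.5,x.max()+.5,y.max()+.5])
    s=least_squares(lambda q:box(proj(c,cyl(*q,4,30,90)))-b,g,loss='soft_l1'); s3=least_squares(lambda q:box(proj(c,cyl(*q,30,90)))-b,[*g,4],loss='soft_l1')
    print(n,"tin",s.x.round(1),s.fun.round(1),'free z',s3.x.round(1),b)
E
python3 tin.py 493 209 redback wrist scene top;python3 pad.py red 493 209 wrist
```

```text
t 11.18 pos [493.  159.1 135. ] F [-0.05 -0.85 -0.17] w 0.998 j [0.16 0.42 1.68 0.   1.04 0.17]
axes x [-0.001  0.    -1.   ] y [0.002 1.    0.   ] z [ 1.    -0.002 -0.001]
tool shift [  -1.1 -137.1    6.2]
z=+x [-0.002 -0.001 -0.   ]
z=-x [ 3.14e+00 -0.00e+00  1.00e-03]
z=+y [-1.572e+00 -0.000e+00 -1.000e-03]
z=-y [ 1.569e+00 -1.000e-03  0.000e+00]
wrist tin [493.5 209. ] [ 0.4 -0.6 -0.4  0.4] free z [493.5 209.    4. ] [260.5 117.5 388.5 246.5]
scene tin [492.7 206.5] [-0.5 -1.2  0.5  0.8] free z [465.4 238.4 -20.2] [358.5 179.5 385.5 222.5]
top tin [522.6 316.9] [-2.8 -3.5 31.7 22.8] free z [ 1571.8  1890.9 -5140.7] [133.5 220.5 139.5 230.5]
wrist pad [492.6 209.5] [-0.7 -1.2  0.7 44.9] [255.5  91.5 390.5 183.5]
```

View pics/wrist_redback.png

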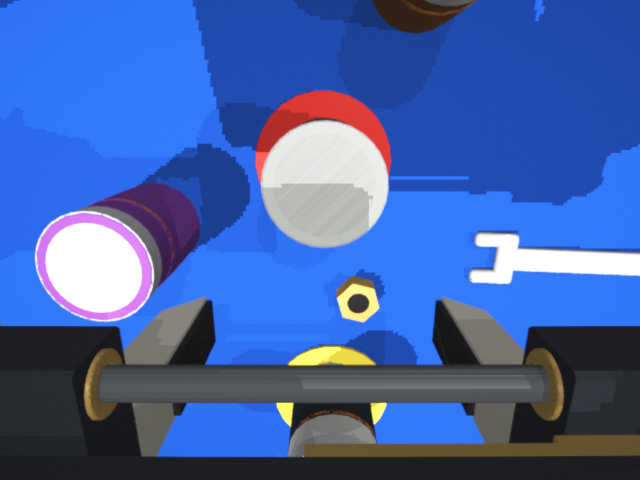

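The red tin is standing again, centred on its pad (tin 493.5,209; pad 492.6,209.5). Next is a view of yellow.

Call:
step_arm(
  steps=[
    [100,0,-10,1,0,0,0],
    [100,0,-25,1,0,0,0],
    [100,0,-30,1,0,0,0],
    [100,0,-35,1,0,0,0],
    [100,0,-35,1,0,0,0],
    [100,0,-30,1,0,0,0],
    [100,0,-15,0,0,0,0],
    [100,0,-7,0,0,0,0],
    [100,0,0,0,0,0,0],
    [100,0,0,0,0,0,0],
  ],
)

```text
t: 12.37
tool_pos: [498.9, -27.6, 135.2]
eef_rot: [0.0, 0.707, -0.0, 0.707]
contact_force: [-0.3, -0.6, 0.1]
width: 1.0
```

```bash
python3 tin.py 499 22 yel wrist;python3 pad.py yellow 499 22 wrist; python3 st.py 499 22 36
```

```text
wrist tin [499.2  24.6] [ 1.8 -0.1 -1.8  0. ] free z [499.2  25.3   7.3] [258.5 113.5 389.5 242.5]
wrist pad [498.9  21.3] [-1.  -1.2  1.  53.3] [256.5  94.5 390.5 177.5]
t 12.52 pos [499.  -26.6 135.2] F [-0.23 -0.55 -0.94] w 0.998 j [-0.21  0.39  1.72  0.    1.02 -0.21]
axes x [-0.  0. -1.] y [-0.001  1.     0.   ] z [ 1.     0.001 -0.   ]
tool shift [99.2 48.6  0.1]
z=+x [ 0.001 -0.    -0.   ]
z=-x [-3.14  0.   -0.  ]
z=+y [-1.569  0.    -0.   ]
z=-y [ 1.572 -0.    -0.   ]
```

View pics/wrist_yel.png

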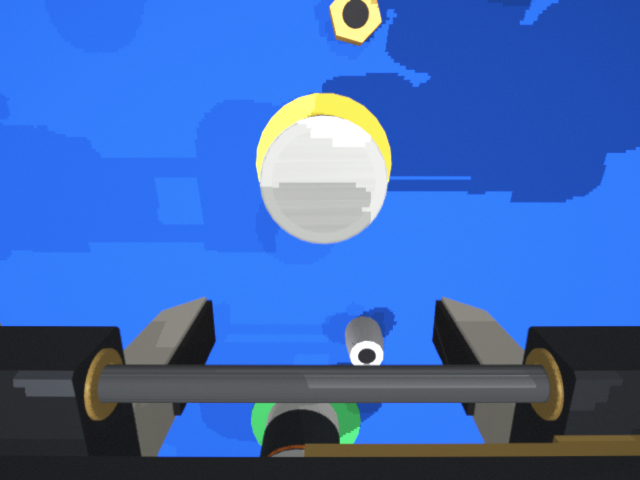

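The wrist view puts the yellow tin's lid at (323,179) on its pad. The tin is at (499,23). Moving over it, down, then gripping.

Call:
step_arm(
  steps=[
    [100,0,12,0,0,0,0],
    [100,0,20,0,0,0,0],
    [100,0,13,0,0,0,0],
    [100,0,4.5,0,0,0,0],
    [100,10,0,0,0,0,0],
    [100,18,0,0,0,0,0],
    [100,20,0,0,0,0,0],
    [100,20,0,0,0,0,0],
    [100,16,0,0,0,0,0],
    [100,10,0,0,0,0,0],
    [100,5,0,0,0,0,0],
    [100,0,0,0,0,0,0],
  ],
)

```text
t: 13.52
tool_pos: [498.6, 22.1, 35.5]
eef_rot: [-0.0, 0.708, 0.0, 0.707]
contact_force: [-1.2, -0.3, 0.0]
width: 1.0
```

Call:
step_arm(
  steps=[
    [100,0,0,0,0,0,0],
    [60,0,0,0,0,0,0],
    [60,0,0,0,0,0,0],
    [50,0,0,0,0,0,0],
    [40,0,0,0,0,0,0],
    [40,0,0,0,0,0,0],
    [40,0,0,0,0,0,0],
    [40,0,0,0,0,0,0],
    [40,0,0,0,0,0,0],
  ],
  grip_force=35,
)

```text
t: 14.27
tool_pos: [499.1, 21.7, 36.4]
eef_rot: [-0.0, 0.707, -0.0, 0.707]
contact_force: [-0.4, -0.0, 3.9]
width: 0.653
```

Call:
step_arm(
  steps=[
    [40,0,0,0,0,0,0],
    [40,-4,0,0,0,0,0],
    [40,-8,0,0,0,0,0],
    [40,-10,0,0,0,0,0],
    [40,-10,0,0,0,0,0],
    [40,-10,0,0,0,0,0],
    [40,-8,0,0,0,0,0],
    [40,-6,0,0,0,0,0],
    [40,-4,0,0,0,0,0],
    [40,0,0,0,0,0,0],
    [40,0,0,0,0,0,0],
    [40,0,0,0,0,0,0],
  ],
)

```text
t: 15.27
tool_pos: [498.7, 21.8, 95.8]
eef_rot: [0.0, 0.707, -0.0, 0.707]
contact_force: [-0.1, -0.1, -2.0]
width: 0.645
```

Call:
step_arm(
  steps=[
    [40,0,0,0,0,0,0],
    [40,0,0,0,0,0,0],
    [40,0,0,0,0,0,0],
    [40,0,0,0,0,0,0],
    [40,0,0,0,0,0,0],
    [40,0,0,0,0,0,0],
  ],
)

```text
t: 15.77
tool_pos: [499.1, 21.8, 96.1]
eef_rot: [-0.0, 0.707, -0.0, 0.707]
contact_force: [-0.7, -0.2, -2.6]
width: 0.647
```

```bash
python3 hold.py yel; python3 pad.py yellow 499 22 scene
```

```text
16.1167 F mean [-0.05  0.2  -2.18] std [0.5  0.38 0.47] eff [ -0.   -44.34 -19.87   0.06   0.05  -0.  ] pos [499.1  21.7  96.2] j [-0.11   0.446  1.77  -0.     0.926 -0.11 ] w 0.648
scene pad [496.3  22.6] [-0.6 -0.8  0.6  0.5] [294.5 234.5 334.5 258.5]
```

View pics/hold_yel.png

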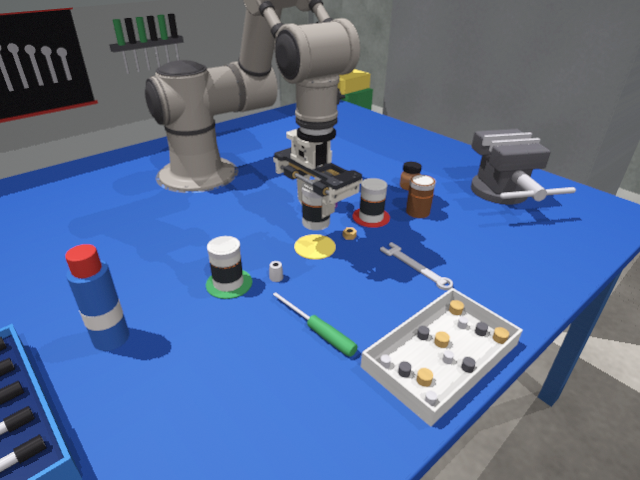

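Yellow is clear of its pad at (315,205) and weighs about 2.2 N. Setting it back.

Call:
step_arm(
  steps=[
    [40,5,0,0,0,0,0],
    [40,10,0,0,0,0,0],
    [40,12,0,0,0,0,0],
    [40,12,0,0,0,0,0],
    [40,9,0,0,0,0,0],
    [40,5,0,0,0,0,0],
    [40,3,0,0,0,0,0],
    [40,2,0,0,0,0,0],
    [40,1.5,0,0,0,0,0],
    [40,0,0,0,0,0,0],
    [40,0,0,0,0,0,0],
  ],
)

```text
t: 17.13
tool_pos: [499.3, 21.7, 37.0]
eef_rot: [-0.0, 0.707, -0.0, 0.707]
contact_force: [-0.8, -0.0, -1.9]
width: 0.65
```

Call:
step_arm(
  steps=[
    [40,0.3,0,0,0,0,0],
    [40,0,0,0,0,0,0],
  ],
)

```text
t: 17.3
tool_pos: [499.3, 21.7, 36.7]
eef_rot: [-0.0, 0.707, -0.0, 0.707]
contact_force: [-0.4, -0.5, -2.9]
width: 0.653
```

Call:
step_arm(
  steps=[
    [40,0.3,0,0,0,0,0],
    [40,0.2,0,0,0,0,0],
    [40,0,0,0,0,0,0],
  ],
)

```text
t: 17.55
tool_pos: [499.3, 21.7, 36.4]
eef_rot: [-0.0, 0.707, -0.0, 0.707]
contact_force: [-2.0, 0.1, 5.5]
width: 0.652
```

Seated, with upward contact force. Release and go to a view of green.

Call:
step_arm(
  steps=[
    [68,0,0,0,0,0,0],
    [75,0,0,0,0,0,0],
    [100,0,0,0,0,0,0],
    [100,0,0,0,0,0,0],
    [100,0,0,0,0,0,0],
    [100,0,0,0,0,0,0],
  ],
)

```text
t: 18.05
tool_pos: [499.1, 21.7, 35.8]
eef_rot: [0.0, 0.707, -0.0, 0.707]
contact_force: [0.3, 0.6, -0.2]
width: 0.98
```

Call:
step_arm(
  steps=[
    [100,-8,0,0,0,0,0],
    [100,-15,0,0,0,0,0],
    [100,-20,0,0,0,0,0],
    [100,-22,0,0,0,0,0],
    [100,-20,0,0,0,0,0],
    [100,-10,0,0,0,0,0],
    [100,-5,-20,0,0,0,0],
    [100,0,-20,0,0,0,0],
    [100,0,-10,0,0,0,0],
    [100,0,0,0,0,0,0],
  ],
)

```text
t: 18.88
tool_pos: [499.2, -29.8, 136.3]
eef_rot: [0.001, 0.707, -0.001, 0.707]
contact_force: [0.2, 0.2, -0.1]
width: 1.0
```

```bash
python3 tin.py 499 22 yelback wrist scene;python3 pad.py yellow 499 22 wrist; python3 st.py 482 -242 136
```

```text
wrist tin [499.1  24.9] [ 0.3 -0.5 -0.3  0.4] free z [499.1  24.9   3.9] [259.5 110.5 387.5 237.5]
scene tin [499.2  22. ] [-0.2 -0.4  0.2  0.3] free z [490.2  29.9  -3.9] [301.5 204.5 329.5 253.5]
wrist pad [499.1  21.1] [-1.5 -1.1  1.5 52.3] [257.5  93.5 390.5 177.5]
t 19.13 pos [498.9 -27.5 135.7] F [-0.64 -0.25  0.85] w 0.997 j [-0.21  0.39  1.72  0.    1.03 -0.21]
axes x [-0.001  0.    -1.   ] y [-0.001  1.     0.   ] z [ 1.     0.001 -0.001]
tool shift [  -0.3 -214.5  -17. ]
z=+x [ 0.001 -0.001 -0.   ]
z=-x [-3.141e+00  0.000e+00 -1.000e-03]
z=+y [-1.57e+00 -0.00e+00 -1.00e-03]
z=-y [ 1.571e+00 -1.000e-03  0.000e+00]
```

View pics/wrist_yelback.png

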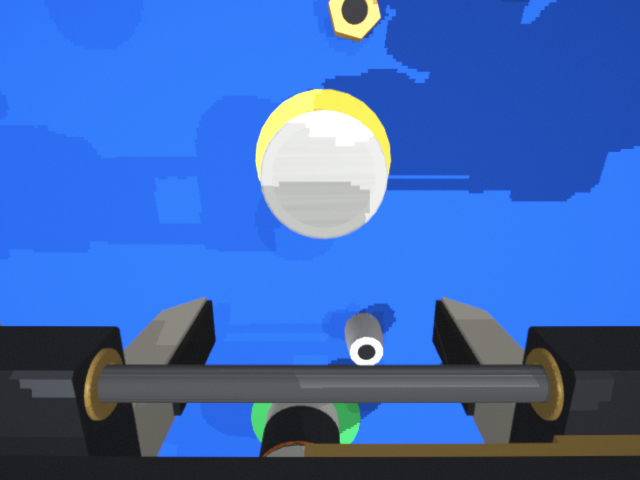

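Yellow stands as it did before the lift. On to green.

Call:
step_arm(
  steps=[
    [100,0,-12,-1,0,0,0],
    [100,0,-25,-2,0,0,0],
    [100,0,-35,-3,0,0,0],
    [100,0,-36,-3,0,0,0],
    [100,0,-36,-3,0,0,0],
    [100,0,-33,-3,0,0,0],
    [100,0,-22,-2,0,0,0],
    [100,0,-10,0,0,0,0],
    [100,0,-5.5,0,0,0,0],
    [100,0,0,0,0,0,0],
    [100,0,0,0,0,0,0],
  ],
)

```text
t: 20.05
tool_pos: [482.1, -241.7, 135.7]
eef_rot: [0.0, 0.707, 0.0, 0.707]
contact_force: [0.5, 0.8, 0.1]
width: 0.998
```

```bash
python3 tin.py 482 -193 green wrist;python3 pad.py green 482 -193 wrist; python3 st.py 482 -193 36
```

```text
wrist tin [ 481.4 -191.9] [ 0.2 -0.8 -0.2  0.6] free z [ 481.4 -192.     3.3] [258.5 117.5 385.5 245.5]
wrist pad [ 483.9 -191.6] [-0.5 -1.3  0.5 38.4] [258.5  91.5 393.5 189.5]
t 20.2 pos [ 482.3 -241.4  136. ] F [0.33 0.17 0.54] w 1.0 j [-0.61  0.46  1.61  0.    1.07 -0.61]
axes x [-0.  0. -1.] y [-0.002  1.     0.   ] z [ 1.     0.002 -0.   ]
tool shift [100.   48.4  -0.2]
z=+x [ 0.002 -0.    -0.   ]
z=-x [-3.14  0.   -0.  ]
z=+y [-1.569  0.    -0.   ]
z=-y [ 1.573 -0.    -0.   ]
```

View pics/wrist_green.png

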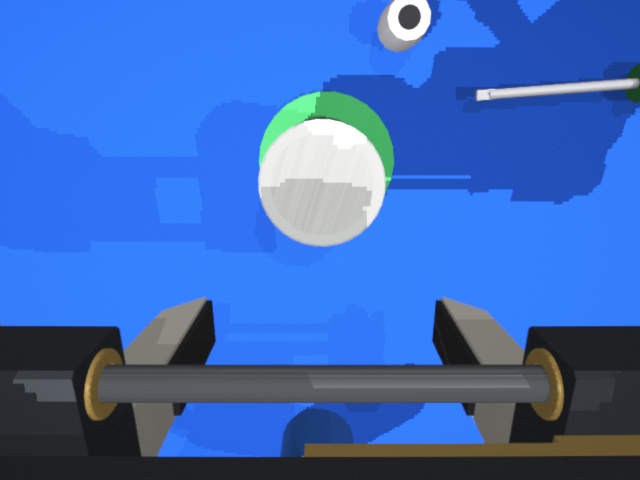

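The green lid is at (322,182), so the tin is at (482,-192.5).

Call:
step_arm(
  steps=[
    [100,0,12,0,0,0,0],
    [100,0,20,0,0,0,0],
    [100,0,13,0,0,0,0],
    [100,0,4,0,0,0,0],
    [100,10,0,0,0,0,0],
    [100,18,0,0,0,0,0],
    [100,20,0,0,0,0,0],
    [100,20,0,0,0,0,0],
    [100,16,0,0,0,0,0],
    [100,10,0,0,0,0,0],
    [100,5,0,0,0,0,0],
    [100,0,0,0,0,0,0],
  ],
)

```text
t: 21.2
tool_pos: [481.6, -193.8, 35.8]
eef_rot: [0.0, 0.708, 0.0, 0.707]
contact_force: [0.7, -0.6, 0.4]
width: 1.0
```

Call:
step_arm(
  steps=[
    [100,0,0,0,0,0,0],
    [60,0,0,0,0,0,0],
    [60,0,0,0,0,0,0],
    [50,0,0,0,0,0,0],
    [40,0,0,0,0,0,0],
    [40,0,0,0,0,0,0],
    [40,0,0,0,0,0,0],
    [40,0,0,0,0,0,0],
    [40,0,0,0,0,0,0],
  ],
  grip_force=35,
)

```text
t: 21.95
tool_pos: [482.0, -193.8, 37.2]
eef_rot: [-0.0, 0.707, -0.0, 0.707]
contact_force: [-2.0, -0.3, 4.0]
width: 0.652
```

Call:
step_arm(
  steps=[
    [40,0,0,0,0,0,0],
    [40,-4,0,0,0,0,0],
    [40,-8,0,0,0,0,0],
    [40,-10,0,0,0,0,0],
    [40,-10,0,0,0,0,0],
    [40,-10,0,0,0,0,0],
    [40,-8,0,0,0,0,0],
    [40,-6,0,0,0,0,0],
    [40,-4,0,0,0,0,0],
    [40,0,0,0,0,0,0],
    [40,0,0,0,0,0,0],
    [40,0,0,0,0,0,0],
  ],
)

```text
t: 22.95
tool_pos: [481.8, -193.6, 96.5]
eef_rot: [0.0, 0.707, 0.0, 0.707]
contact_force: [0.3, 0.1, -2.3]
width: 0.648
```

Call:
step_arm(
  steps=[
    [40,0,0,0,0,0,0],
    [40,0,0,0,0,0,0],
    [40,0,0,0,0,0,0],
    [40,0,0,0,0,0,0],
    [40,0,0,0,0,0,0],
    [40,0,0,0,0,0,0],
  ],
)

```text
t: 23.45
tool_pos: [482.0, -193.8, 96.9]
eef_rot: [-0.0, 0.707, -0.0, 0.707]
contact_force: [0.1, -0.2, -3.0]
width: 0.652
```

```bash
python3 hold.py green; python3 pad.py green 482 -193 scene
```

```text
23.8 F mean [-0.14 -0.   -2.71] std [0.49 0.32 0.4 ] eff [-0.000e+00 -4.647e+01 -2.042e+01  4.000e-02  8.000e-02 -0.000e+00] pos [ 482.1 -193.8   96.9] j [-0.53   0.475  1.714 -0.     0.952 -0.53 ] w 0.653
scene pad [ 482.1 -191.6] [-0.4 -0.8  0.4  0.5] [205.5 268.5 251.5 298.5]
```

View pics/hold_green.png

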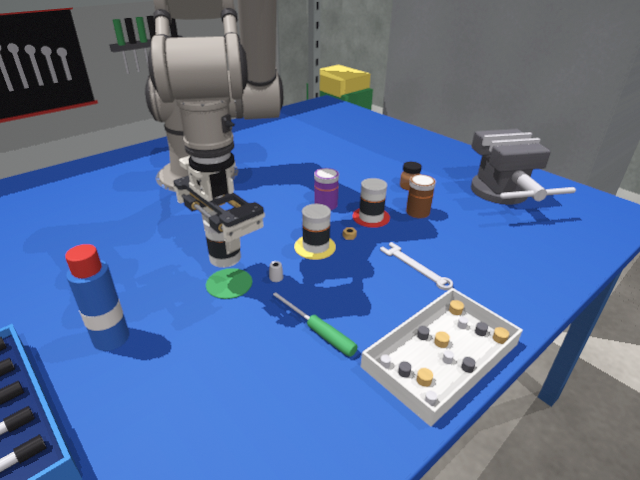

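The green tin is up at (224,240) and weighs about 2.7 N. The pad forces compare as red 7.1, yellow 2.2 and green 2.7 N, so red is clearly the heaviest. Setting green back.

Call:
step_arm(
  steps=[
    [40,5,0,0,0,0,0],
    [40,10,0,0,0,0,0],
    [40,12,0,0,0,0,0],
    [40,12,0,0,0,0,0],
    [40,9,0,0,0,0,0],
    [40,5,0,0,0,0,0],
    [40,3,0,0,0,0,0],
    [40,2,0,0,0,0,0],
    [40,1.2,0,0,0,0,0],
    [40,0,0,0,0,0,0],
    [40,0,0,0,0,0,0],
  ],
)

```text
t: 24.82
tool_pos: [482.3, -193.9, 38.1]
eef_rot: [-0.0, 0.707, -0.0, 0.707]
contact_force: [0.1, -0.5, -1.8]
width: 0.648
```

Call:
step_arm(
  steps=[
    [40,0.3,0,0,0,0,0],
    [40,0.2,0,0,0,0,0],
    [40,0,0,0,0,0,0],
  ],
)

```text
t: 25.07
tool_pos: [482.2, -193.8, 37.4]
eef_rot: [-0.0, 0.707, -0.0, 0.707]
contact_force: [0.4, 0.1, -1.9]
width: 0.646
```

Call:
step_arm(
  steps=[
    [40,0.3,0,0,0,0,0],
    [40,0.2,0,0,0,0,0],
    [40,0,0,0,0,0,0],
  ],
)

```text
t: 25.32
tool_pos: [482.2, -193.8, 37.2]
eef_rot: [-0.0, 0.707, -0.0, 0.707]
contact_force: [-1.1, 2.0, 3.1]
width: 0.647
```

Call:
step_arm(
  steps=[
    [68,0,0,0,0,0,0],
    [75,0,0,0,0,0,0],
    [100,0,0,0,0,0,0],
    [100,0,0,0,0,0,0],
    [100,0,0,0,0,0,0],
    [100,0,0,0,0,0,0],
  ],
)

```text
t: 25.82
tool_pos: [482.1, -193.7, 36.6]
eef_rot: [-0.0, 0.707, -0.0, 0.707]
contact_force: [0.3, 0.3, 0.0]
width: 0.973
```

Call:
step_arm(
  steps=[
    [100,-8,0,0,0,0,0],
    [100,-15,0,0,0,0,0],
    [100,-20,0,0,0,0,0],
    [100,-22,0,0,0,0,0],
    [100,-20,0,0,0,0,0],
    [100,-10,0,0,0,0,0],
    [100,-5,-20,0,0,0,0],
    [100,0,-20,0,0,0,0],
    [100,0,-10,0,0,0,0],
    [100,0,0,0,0,0,0],
  ],
)

```text
t: 26.65
tool_pos: [481.9, -245.4, 136.5]
eef_rot: [0.001, 0.707, -0.001, 0.707]
contact_force: [0.6, -0.2, 0.4]
width: 1.0
```

```bash
python3 tin.py 482 -193 greenback wrist scene;python3 pad.py green 482 -193 wrist; python3 st.py 493 160 136
```

```text
wrist tin [ 482.  -190.6] [-0.1 -1.1  0.1  0.8] free z [ 482.  -190.9    2.5] [260.5 111.5 387.5 237.5]
scene tin [ 480.9 -192.2] [-0.6 -0.4  0.6  0.3] free z [ 469.1 -186.3   -6.1] [207.5 236.5 242.5 291.5]
wrist pad [ 483.8 -191.7] [-1.  -1.2  1.  43.7] [259.5  89.5 393.5 182.5]
t 26.9 pos [ 481.9 -242.8  136.4] F [-0.32  0.24  0.75] w 0.999 j [-0.61  0.46  1.61  0.    1.07 -0.61]
axes x [-0.001  0.001 -1.   ] y [-0.001  1.     0.001] z [ 1.     0.001 -0.001]
tool shift [  0.7 402.8  11.4]
z=+x [ 0.001 -0.001 -0.001]
z=-x [-3.141e+00  1.000e-03 -1.000e-03]
z=+y [-1.57e+00 -0.00e+00 -1.00e-03]
z=-y [ 1.571e+00 -1.000e-03  0.000e+00]
```

View pics/wrist_greenback.png

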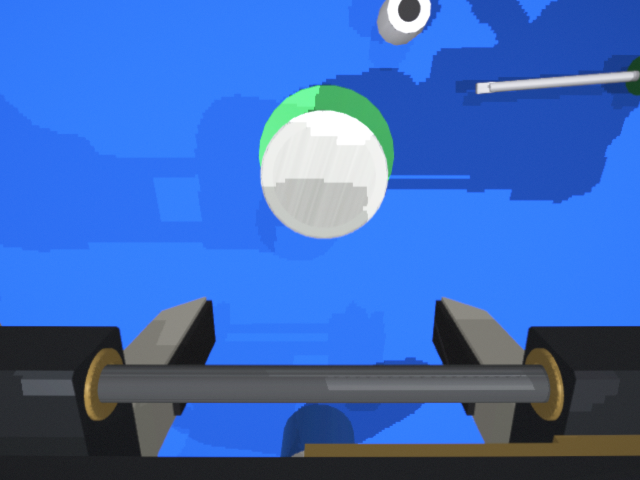

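Green is centred on its pad and upright. Going to red.

Call:
step_arm(
  steps=[
    [100,0,12,0,0,0,0],
    [100,0,25,1,0,0,0],
    [100,0,35,1,0,0,0],
    [100,0,38,1,0,0,0],
    [100,0,38,1,0,0,0],
    [100,0,38,1,0,0,0],
    [100,0,38,1,0,0,0],
    [100,0,38,1,0,0,0],
    [100,0,38,1,0,0,0],
    [100,0,38,1,0,0,0],
    [100,0,34,1,0,0,0],
    [100,0,20,1,0,0,0],
  ],
)

```text
t: 27.9
tool_pos: [491.6, 152.6, 136.8]
eef_rot: [-0.001, 0.707, 0.001, 0.707]
contact_force: [0.2, -0.3, 0.4]
width: 0.999
```

Call:
step_arm(
  steps=[
    [100,0,10,0,0,0,0],
    [100,0,0,0,0,0,0],
    [100,0,0,0,0,0,0],
    [100,0,0,0,0,0,0],
  ],
)

```text
t: 28.23
tool_pos: [492.8, 157.3, 136.6]
eef_rot: [0.0, 0.707, -0.0, 0.707]
contact_force: [-0.6, -0.5, -0.2]
width: 1.002
```

```bash
python3 tin.py 493 209 redagain wrist; python3 st.py 493.5 209 36
```

```text
wrist tin [527.8 255.6] [-43.7  -1.2   0.9 114. ] free z [ 577.3  292.4 -162.1] [374.5  -0.5 469.5  30.5]
t 28.33 pos [493.1 157.  136.7] F [0.11 1.49 0.89] w 1.003 j [ 0.16  0.42  1.67 -0.    1.05  0.16]
axes x [-0. -0. -1.] y [ 0.002  1.    -0.   ] z [ 1.    -0.002 -0.   ]
tool shift [100.7  52.1   0.3]
z=+x [-0.002 -0.     0.   ]
z=-x [3.14e+00 1.00e-03 0.00e+00]
z=+y [-1.573 -0.     0.   ]
z=-y [1.569 0.    0.   ]
```

The network picked up the brown look-alike this time, so I'll check the picture before descending.

View pics/wrist_redagain.png

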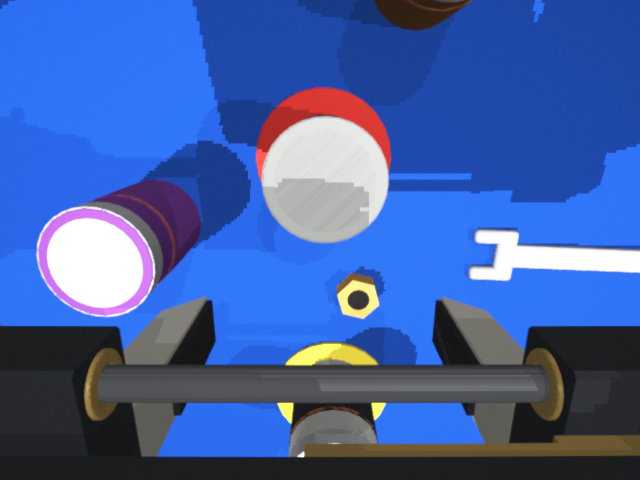

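The red tin's lid is at (325,179), the same as after it was set back. Shift y by +52 and down by 100.

Call:
step_arm(
  steps=[
    [100,0,12,0,0,0,0],
    [100,0,20,0,0,0,0],
    [100,0,15,0,0,0,0],
    [100,0,5,0,0,0,0],
    [100,10,0,0,0,0,0],
    [100,18,0,0,0,0,0],
    [100,20,0,0,0,0,0],
    [100,20,0,0,0,0,0],
    [100,16,0,0,0,0,0],
    [100,10,0,0,0,0,0],
    [100,6,0,0,0,0,0],
    [100,0,0,0,0,0,0],
  ],
)

```text
t: 29.33
tool_pos: [492.4, 209.6, 35.4]
eef_rot: [-0.0, 0.708, -0.0, 0.706]
contact_force: [-0.5, 0.3, -0.6]
width: 1.004
```

Call:
step_arm(
  steps=[
    [100,0,0,0,0,0,0],
    [60,0,0,0,0,0,0],
    [60,0,0,0,0,0,0],
    [50,0,0,0,0,0,0],
    [40,0,0,0,0,0,0],
    [40,0,0,0,0,0,0],
    [40,0,0,0,0,0,0],
    [40,0,0,0,0,0,0],
    [40,0,0,0,0,0,0],
  ],
  grip_force=36,
)

```text
t: 30.08
tool_pos: [493.4, 210.3, 37.0]
eef_rot: [0.0, 0.707, 0.0, 0.707]
contact_force: [1.3, 0.2, 1.9]
width: 0.651
```

Call:
step_arm(
  steps=[
    [40,0,0,0,0,0,0],
    [40,-4,0,0,0,0,0],
    [40,-8,0,0,0,0,0],
    [40,-14,0,0,0,0,0],
    [40,-20,0,0,0,0,0],
    [40,-24,0,0,0,0,0],
    [40,-26,0,0,0,0,0],
    [40,-26,0,0,0,0,0],
    [40,-22,0,0,0,0,0],
    [40,-16,0,0,0,0,0],
    [40,-10,0,0,0,0,0],
    [40,-4,0,0,0,0,0],
  ],
)

```text
t: 31.08
tool_pos: [493.0, 210.3, 211.9]
eef_rot: [0.0, 0.707, 0.0, 0.707]
contact_force: [0.9, -0.3, -7.3]
width: 0.648
```

Call:
step_arm(
  steps=[
    [40,0,0,0,0,0,0],
    [40,0,-4,0,0,0,0],
    [40,0,-10,0,0,0,0],
    [40,0,-18,0,0,0,0],
    [40,0,-25,1,0,0,0],
    [40,0,-28,1,0,0,0],
    [40,0,-28,1,0,0,0],
    [40,0,-26,1,0,0,0],
    [40,0,-22,0,0,0,0],
    [40,0,-15,0,0,0,0],
    [40,0,-8,0,0,0,0],
    [40,0,-4,0,0,0,0],
  ],
)

```text
t: 32.08
tool_pos: [496.5, 20.7, 209.9]
eef_rot: [0.001, 0.708, -0.001, 0.706]
contact_force: [0.4, -0.1, -7.1]
width: 0.648
```

Call:
step_arm(
  steps=[
    [40,0,0,0,0,0,0],
    [40,0,0,0,0,0,0],
    [40,0,0,0,0,0,0],
    [40,0,0,0,0,0,0],
    [40,0,0,0,0,0,0],
    [40,0,0,0,0,0,0],
    [40,0,0,0,0,0,0],
    [40,0,0,0,0,0,0],
    [40,0,0,0,0,0,0],
    [40,0,0,0,0,0,0],
    [40,0,0,0,0,0,0],
    [40,0,0,0,0,0,0],
  ],
)

```text
t: 33.08
tool_pos: [497.1, 22.2, 210.7]
eef_rot: [0.0, 0.707, -0.0, 0.707]
contact_force: [0.3, 0.1, -6.7]
width: 0.647
```

```bash
python3 hold.py final; python3 pad.py red 493 209 scene; python3 tin.py 482 -193 x scene; python3 tin.py 499 22 final top scene; python3 st.py 499 22 211
```

```text
33.4333 F mean [-0.15  0.03 -7.09] std [0.6  0.55 0.28] eff [ 0.000e+00 -4.398e+01 -2.612e+01  6.000e-02  4.000e-02  0.000e+00] pos [497.1  22.2 210.7] j [-0.109  0.306  1.623 -0.     1.212 -0.109] w 0.648
scene pad [489.7 212.5] [-0.2 -0.5  0.2  0.4] [352.5 206.5 389.5 226.5]
scene tin [497.3  25. ] [ 0.4  0.8 -0.4 -0.6] free z [513.5  10.8  18.3] [301.5 202.5 330.5 253.5]
top tin [ 483.6 -193.5] [-0.1  1.   0.  -1.1] free z [ 478.1 -188.6   39.6] [383.5 230.5 418.5 268.5]
scene tin [499.2  22. ] [-0.2 -0.4  0.2  0.3] free z [490.2  29.9  -3.9] [301.5 204.5 329.5 253.5]
t 33.83 pos [497.1  22.2 210.7] F [ 0.52  0.2  -7.25] w 0.648 j [-0.11  0.31  1.62 -0.    1.21 -0.11]
axes x [-0. -0. -1.] y [ 0.  1. -0.] z [ 1. -0. -0.]
tool shift [-0.3 -0.2  1.9]
z=+x [-0. -0.  0.]
z=-x [3.142 0.    0.   ]
z=+y [-1.571 -0.     0.   ]
z=-y [1.571 0.    0.   ]
```

View pics/hold_final.png

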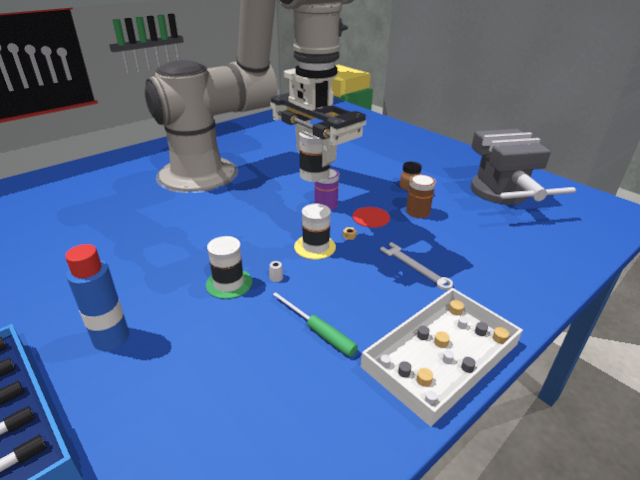

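View pics/top_final.png

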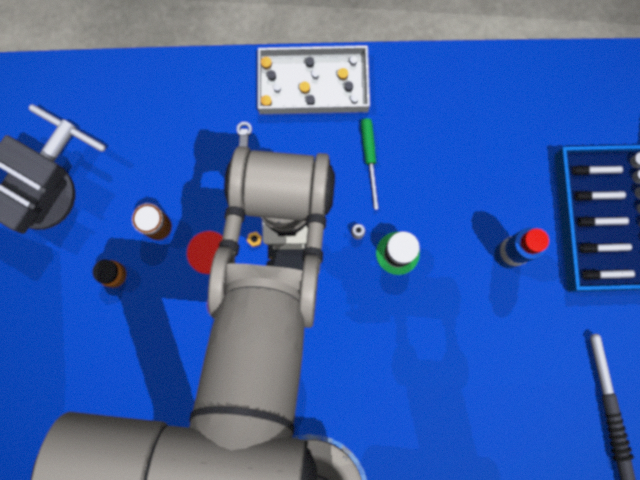

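The held tin is upright at scene pixel (314,157), over the row. Green (226,265) and yellow (316,230) stand on their pads, the red pad (371,217) is bare, and the bystanders haven't moved. Handing in.

```bash
python3 -c "
from bench import manip
s=manip.sense();print(s['t'],s['contact_force'],s['width'],s['tool_pos']);print(manip.job_done())"
```

```text
33.8333 [ 0.52466987  0.20181903 -7.25427027] 0.6478713556935741 [497.05388797  22.24369901 210.68974613]
the job is handed in; nothing more can be done
None
```

I hefted the red, yellow and green tins in that order, lifting each about 6 cm, holding it still and setting it back on its own pad. The wrist force read about 7.1 N for red, 2.2 N for yellow and 2.7 N for green, so red is clearly the heaviest. I then picked up the red tin again and finished holding it upright and still over the middle of the row. Its underside is about 178 mm and its centre about 223 mm above the bench, because "about 20 cm" could mean either. The job was handed in at 33.8 s of the 72 s.

**Last checks:**
- The grip held at 0.648 opening (60 mm) with a steady load of about 7.1 N.
- The pictures show the yellow and green tins upright on their pads and the bystanders that can be seen where they were. The arm hid part of the wrench in the last top view, but the scene view shows it in place.

**Disagreements:**
- Position estimates from different cameras differed by 2–5 mm. For yellow, the wrist camera showed the tin 3–4 mm off its pad's centre, but it showed the same before the lift.
- In one wrist picture taken before the second red pickup, the network's match was the brown look-alike instead of the red tin. I went by the picture itself there. One top-view reading of the red tin was also wrong and was ignored.
- At the end the network's matches for the yellow tin and one of the green ones were mixed up between tins, so I went by the pictures for those as well.

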